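# Index two mounted specimens under the pointer, then hold the recessed start button

### The job

On the specimen stage, slide the carrier until the red dot is right under the tip of the fixed pointer and pause there for a second; then slide it on until the yellow dot is under the tip and leave it there. Next take the orange-handled stylus out of its wooden stand, reach its steel tip down through the red-ringed opening in the top of the control box and press the recessed green button fully down. Finish while still gripping the stylus and holding the button down; leave all the other things on the bench where they are.

Things in the scene. Friction and masses are not known exactly. Their poses are not given: they have to be found in the camera images.
- stage: Fixed grey base of the specimen stage, 300 x 200 mm, 18 mm thick; origin on the bench under the middle of the slide travel (the base reaches 170 mm to its +x and 130 mm to its -x, 100 mm to either side), z up. A blue column (24 x 40 mm, top 90 mm above the bench) stands 153 mm along +x from the origin; from it a blue arm 10 mm wide (top 88 mm above the bench) reaches back along -x to the brass pointer. Does not move in a run; it can stand left or right on the bench.
- pointer_tip (a point): Tip of the fixed brass pointer, pointing down, 62 mm above the bench, 30 mm along the stage's +x from the stage origin. It clears the specimens below by 4 mm.
- cross_slide (a joint): Travel of the aluminium cross slide along the stage's x, m, -0.035 to 0.035. Plain friction slide (about 1.5 N plus a little viscous drag): stays where it is left.
- carrier (a joint): Travel of the white carrier on the cross slide along the stage's y, m, -0.05 to 0.05. Same friction; stays where it is left. The carrier is a 170 x 130 mm plate, top 45 mm above the bench; it cannot turn against the stage and its axes are the stage's axes.
- post_top (a point): Centre of the top of the round black post on the carrier, by which it can be gripped and slid: 20 mm diameter, 55 mm tall, top 100 mm above the bench. In the stage's axes the red dot lies 105 mm in x and +30 mm in y from the post; the yellow dot 75 mm in x and -30 mm in y.
- red_dot (a point): Centre of the red dot (10 mm across) on a black resin specimen (30 mm diameter, 12 mm above the carrier plate) fixed in the carrier; 58 mm above the bench.
- yellow_dot (a point): Centre of the yellow dot (10 mm across) on the other specimen fixed in the carrier; 58 mm above the bench. The red dot is 30 mm in x and 60 mm in y from it in the stage's axes.
- stand: Wooden stylus stand, 50 x 50 x 55 mm block, fixed; origin at the centre of its underside. A vertical 11 mm hole, 52 mm deep, in its top holds the stylus.
- stylus: Stylus standing upright in the stand, 120 mm long, about 60 g; origin at its tip, z along it towards the handle. Steel shaft 8 mm in diameter for the first 50 mm, then an orange cylindrical handle 16 mm in diameter and 70 mm long whose shoulder rests on the stand's top; the tip is then 5 mm and the handle's upper end 125 mm above the bench. It must be lifted 52 mm to come clear.
- stylus_tip (a point): Tip end of the stylus, on its axis.
- stylus_handle (a point): On the stylus axis, 90 mm from the tip: where to grip it (at the start 95 mm above the bench).
- console: White control box, fixed, 150 x 130 x 80 mm; origin at the centre of its underside. It can stand left or right on the bench.
- opening (a point): Centre of the mouth of the round opening in the top of the control box: 16 mm in diameter, ringed in red, 80 mm above the bench, 20 mm along the box's -x from its middle. The top plate is 14 mm thick; the button lies below it, on the opening's axis.
- button_top (a point): Centre of the top of the green button, 22 mm in diameter, 22 mm below the mouth of the opening when not pressed (58 mm above the bench).
- start_button (a joint): Travel of the button, m: 0 released, 0.006 fully down on its stop. Sprung: about 2 N to start it, 6 N to hold it fully down; it comes up when let go.
- dropper: Bystander: amber dropper bottle, 36 mm diameter, 80 mm tall with red bulb; origin under its centre. Stands near the stylus stand, in front of or behind it.
- specimen_brass: Bystander: loose black specimen with a brass face, 30 mm diameter, 20 mm high; origin under its centre.
- specimen_copper: Bystander: loose black specimen with a copper face, 30 mm diameter, 20 mm high; origin under its centre.
- wash_bottle: Bystander: white bottle with red cap, 60 mm diameter, 150 mm tall; origin under its centre.
- polish_jar: Bystander: jar with blue lid, 64 mm diameter, 75 mm tall; origin under its centre.
- beaker: Bystander: glass beaker, 70 mm diameter, 90 mm tall; origin under its centre.
There are look-alikes about, which are no part of the job. There is more than one size of the stylus; the one meant has the size given above.

How it is judged:
By the outcome, as a careful person would: the job done as asked, in the order asked, and still so for the second after the job is handed in, while the arm keeps its last pose, push and grip.
It also fails if it takes over 58 s, if anything falls off the work surface, if the arm or the gripper's body presses on something with over 40 N, if the wrist force passes 120 N, or if a joint passes its speed limit or range.

### The arm

A 6-joint arm with a two-finger parallel gripper is mounted at the origin on the work surface. World frame = base frame: x ahead of the robot, y to its left, z up, the work surface at z = 0. Lengths are in m, angles in rad, forces in N, time in s.
With the tool pointing down it reaches from about 0.35 to 0.95 m from the base axis. Payload 17.4 kg.
Tool frame: the origin (TCP) lies on the centre line of the jaws, within the pads' length; the fingertips stand 14 mm ahead of it and the grasp point (between the pads) lies 5 mm behind it; y points along the fingers, z is the direction in which the jaws open and shut, and the axes are right-handed (so a half turn about y gives the same grasp; the last joint's range is limited). The gripper opens to 93 mm and grips with 3 to 60 N. Pads are 15 mm wide; open, the fingers measure 128 mm over their backs; the gripper's body (75 mm by 188 mm) begins 65 mm behind the grasp point.
Start: joints at [-1.349, 0.116, 1.442, -0, 1.584, -0.038], TCP at [0.173, -0.652, 0.211] pointing down, gripper open.
Joint ranges: [-2.83, 2.83], [-0.83, 2.19], [0.07, 2.5], [-1.14, 4.28], [0.01, 3], [-2.97, 2.97]. Speed limits (rad/s): [1.89, 1.89, 2.22, 3.14, 3.14, 3.14].

### API

Orientations are given as [roll, pitch, yaw] about the fixed x, y, z axes, in that order (R = Rz(yaw) Ry(pitch) Rx(roll)).
In Python, from plant import bot, cams, ticket gives the robot as it stands.
- The arm moves only by the tool arm_command, never from a script. Its argument "plan" is a list of rows, each an object with "xyz": the shift along the tool's x, y, z in m, a list of three; "twist": the turn, a rotation vector about the tool's x, y, z in rad, a list of three; "grip": the opening, from 0 (shut) to 1 (fully open). A call has 1 to 20 rows; each row is the pose to reach, as a shift and turn from the pose commanded when the call began, along the tool's axes at that moment; what a row does not reach only later rows make up. A row lasts 1/8 s, in which the tool goes at most 62.5 mm and 10.7 degrees, less where a joint would pass 70% of its speed; a pose out of reach is approached as far as the arm can. A call with a gripper value outside its range is refused whole. The fingers move at their own pace and stop on an object; "force" is the grip in N (left out, the last holds). Time passes only in rows, so rows that repeat a pose let the fingers close. It gives the time, the measured TCP pose, the force and the opening at its end, in the units of the state.
- bot.state(): the state, without advancing time (a new reading comes with each control period).
- cams.snapshot(name): name is "scene" or "top"; returns the picture (420x560x3 uint8, blue, green, red); there is no depth.
- cams.camera_params(name): a dict with "fx", "fy", "cx", "cy" (pixels), "T" (4x4, takes a point from camera to world coordinates). Camera axes: x right, y down, z forward; pixel columns grow to the right and rows downward; lengths in m; the calibration is good to about 2 mm. A picture is of the moment at which its call begins. camera_params takes no time and is no camera call.
- ticket.sign_off(): hands the job in, once; it reports no verdict.
The state is a dict: "t": time; "joint_pos": joint angles; "qvel": joint speeds; "effort": joint torques, N m; "tcp_pos": TCP position; "orientation": TCP orientation; "force": force on the tool from outside, world axes, zero at the start; "moment": the same for the moment, N m; "grip_width": finger opening in m.
Only numpy, scipy, OpenCV 4.12 (cv2) and the standard library are available. Lean on these libraries where they do the work, as an engineer would, in place of code of your own. Each camera call takes 0.05 s, during which the arm holds its last target. There are 200 camera calls.

## Working session

There is one attempt and no reset: what is moved stays moved. The work goes in short steps, Python scripts to look and compute and a tool call to move; the robot and the scene stay as the last step left them, time stands still between calls to the robot, and variables do not carry over. Pictures are saved under pics/ and viewed, about 8 in all and at most 12, crops included, and the job is handed in when it is done.

Besides the shell and the picture viewer there is one more tool, called after "Emit:" as name(argument=value, ...) on one line, values as JSON. arm_command: Moves the arm, as the interface text tells. Its arguments: {"type":"object","properties":{"plan":{"type":"array","items":{"type":"object","properties":{"xyz":{"type":"array","items":{"type":"number"}},"twist":{"type":"array","items":{"type":"number"}},"grip":{"type":"number"}}}},"force":{"type":"number"}},"required":["plan"]}

```bash
mkdir -p pics; ls; python3 - <<'E'
from plant import bot,cams
import cv2,numpy as np
s=bot.state();print({k:np.round(v,3).tolist() for k,v in s.items()})
for n in("scene","top"):
    cv2.imwrite(f"pics/{n}0.png",cams.snapshot(n));p=cams.camera_params(n);print({k:np.round(v,3).tolist() for k,v in p.items()})
E
```

```text
pics
{'t': 0.0, 'joint_pos': [-1.349, 0.116, 1.442, 0.0, 1.584, -0.038], 'qvel': [0.0, -0.002, -0.0, 0.002, 0.0, -0.002], 'effort': [-0.001, -72.126, -62.261, 0.078, 0.024, -0.0], 'tcp_pos': [0.173, -0.652, 0.211], 'orientation': [-1.572, 0.0, -2.882], 'force': [-1.374, 0.528, 0.403], 'moment': [-0.011, 0.015, 0.004], 'grip_width': 0.093}
{'fx': 494.446, 'fy': 494.446, 'cx': 280.848, 'cy': 207.951, 'T': [[0.546, 0.524, -0.654, 1.19], [0.838, -0.325, 0.438, -0.404], [0.017, -0.787, -0.617, 0.665], [0.0, 0.0, 0.0, 1.0]]}
{'fx': 413.354, 'fy': 413.354, 'cx': 281.519, 'cy': 210.161, 'T': [[-0.023, -0.992, 0.127, 0.491], [-0.999, 0.028, 0.034, -0.023], [-0.037, -0.126, -0.991, 0.902], [0.0, 0.0, 0.0, 1.0]]}
```

View pics/scene0.png

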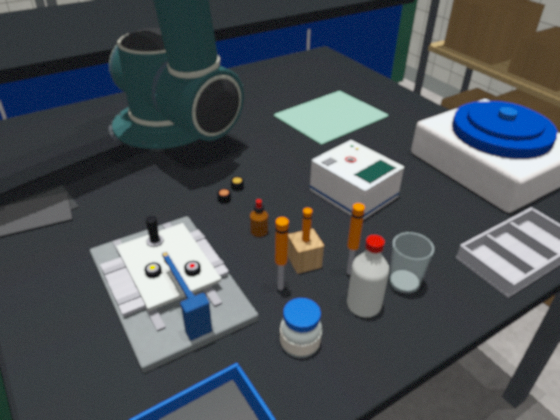

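View pics/top0.png

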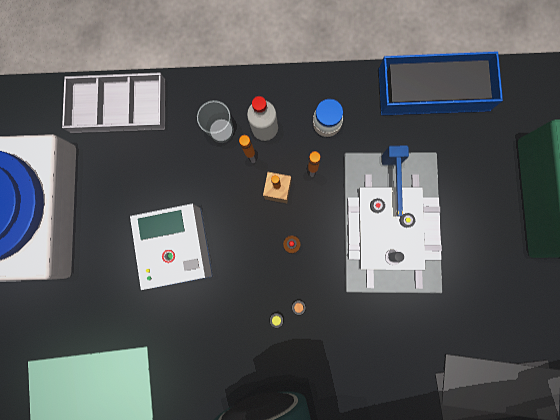

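The top view (up = +x, left = +y) shows the stage on the right, with red near (377,206), yellow near (407,220), the post near (397,256) and the pointer arm ending near (400,215). The stylus in its stand is at (277,182) and the red-ringed opening at (168,256). In the scene view, the dots are at (192,267) and (153,269), and the stylus is at (307,212).

```bash
cat > h.py <<'E'
import cv2,numpy as np
from plant import bot,cams
P={n:cams.camera_params(n) for n in("scene","top")}
def ray(n,uv):
    p=P[n];T=np.array(p["T"]);d=np.array([(uv[0]-p["cx"])/p["fx"],(uv[1]-p["cy"])/p["fy"],1.])
    return T[:3,3],T[:3,:3]@d
def onz(n,uv,z):
    o,d=ray(n,uv);return o+d*(z-o[2])/d[2]
def two(a,b):  # scene uv, top uv
    (o,d),(q,e)=ray("scene",a),ray("top",b)
    s,t=np.linalg.lstsq(np.c_[d,-e],q-o,rcond=None)[0];x,y=o+s*d,q+t*e
    return (x+y)/2,np.linalg.norm(x-y)
def proj(n,X):
    p=P[n];T=np.array(p["T"]);c=T[:3,:3].T@(np.array(X)-T[:3,3]);return np.array([p["fx"]*c[0]/c[2]+p["cx"],p["fy"]*c[1]/c[2]+p["cy"]])
def blobs(im,box,hs,smin,vmin,amin=6,vmax=255,smax=255):
    x0,y0,x1,y1=box;h=cv2.cvtColor(im[y0:y1,x0:x1],cv2.COLOR_BGR2HSV)
    m=np.zeros(h.shape[:2],np.uint8)
    for a,b in hs:m|=cv2.inRange(h,(a,smin,vmin),(b,smax,vmax))
    k,l,s,c=cv2.connectedComponentsWithStats(m)
    return sorted([(int(s[i,4]),(s[i,:4]+[x0,y0,0,0]).tolist(),(c[i]+[x0,y0]).round(2).tolist()) for i in range(1,k) if s[i,4]>=amin],reverse=True)[:4]
RED=[(0,8),(170,180)];YEL=[(22,35)];ORA=[(5,20)];BLU=[(100,125)]
def crop(im,box,f,name):
    x0,y0,x1,y1=box;cv2.imwrite(name,cv2.resize(im[y0:y1,x0:x1],None,fx=f,fy=f,interpolation=cv2.INTER_CUBIC))
E
python3 - <<'E'
from h import *
s,t=cv2.imread("pics/scene0.png"),cv2.imread("pics/top0.png")
print("top red",blobs(t,(350,185,440,240),RED,90,70));print("top yel",blobs(t,(350,185,440,240),YEL,90,70))
print("sc red",blobs(s,(120,240,220,290),RED,90,70));print("sc yel",blobs(s,(120,240,220,290),YEL,90,70))
print("top ring",blobs(t,(140,230,200,280),RED,90,70));print("sc ring",blobs(s,(320,145,380,175),RED,60,70))
print("top blue",blobs(t,(380,140,420,225),BLU,90,40));
print("top stylus",blobs(t,(260,165,295,205),ORA,200,120));print("sc stylus",blobs(s,(296,200,320,245),ORA,200,120))
print("top post",blobs(t,(375,240,420,275),[(0,180)],0,0,6,70))
a=cv2.resize(t[140:300,335:450],None,fx=4,fy=4,interpolation=cv2.INTER_CUBIC)
b=cv2.resize(s[210:350,85:260],None,fx=2,fy=2,interpolation=cv2.INTER_CUBIC)
c=cv2.resize(t[165:295,255:300],None,fx=2,fy=2);o=np.zeros((600,800,3),np.uint8)
a=a[:600];o[:a.shape[0],:460]=a[:, :460];o[:280,450:800]=b;d=cv2.resize(t[195:300,120:220],None,fx=3,fy=3);o[285:600,465:765]=d
cv2.imwrite("pics/c1.png",o)
E
```

```text
top red [(17, [376, 203, 5, 5], [377.65, 204.94])]
top yel [(18, [406, 218, 5, 4], [407.78, 219.5])]
sc red [(15, [190, 264, 5, 4], [191.67, 265.27])]
sc yel [(16, [150, 266, 5, 4], [151.94, 267.12])]
top ring [(58, [162, 250, 13, 13], [167.98, 255.59])]
sc ring [(18, [345, 158, 11, 4], [350.39, 159.94])]
top blue [(658, [382, 145, 27, 71], [396.58, 166.54])]
top stylus [(25, [271, 176, 8, 7], [274.6, 178.16])]
sc stylus [(113, [303, 221, 7, 21], [306.05, 230.47]), (59, [303, 208, 9, 9], [307.14, 211.47])]
top post [(10, [389, 255, 7, 6], [391.1, 258.5]), (8, [401, 253, 3, 8], [402.25, 256.5])]
```

View pics/c1.png

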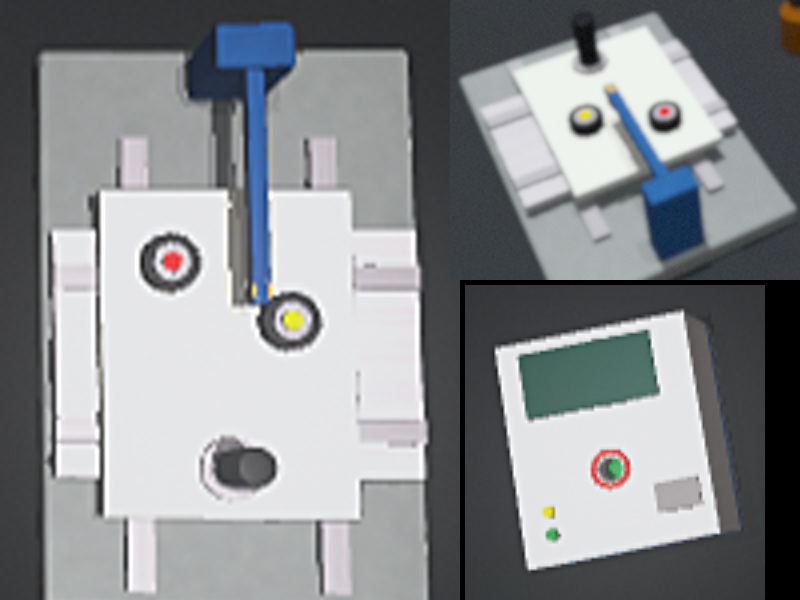

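The crop shows the stage axes nearly aligned with the world. The red dot is up and left of the pointer tip (crop 261,292, which is top 400,213), and the yellow dot is just right and below it. The post top is at crop (258,467), or top (399,256). The opening is clear, with the green button visible inside.

```bash
python3 - <<'E'
from h import *
s,t=cv2.imread("pics/scene0.png"),cv2.imread("pics/top0.png")
r3=lambda v:np.round(v,4).tolist()
R=dict(top=(377.65,204.94),scene=(191.67,265.27));Y=dict(top=(407.78,219.5),scene=(151.94,267.12))
for n in R:
    a,b=onz(n,R[n],.058),onz(n,Y[n],.058);d=a-b;print(n,"red",r3(a),"yel",r3(b),np.hypot(*d[:2]),"yaw",np.arctan2(d[1],d[0])-np.arctan2(60,30))
# base
h=cv2.cvtColor(t,cv2.COLOR_BGR2HSV);m=((h[...,2]>75)&~((h[...,0]>95)&(h[...,0]<125)&(h[...,1]>110))).astype(np.uint8)*255
b=np.zeros_like(m);b[140:302,335:450]=m[140:302,335:450]
c=max(cv2.findContours(b,0,2)[0],key=cv2.contourArea);q=cv2.boxPoints(cv2.minAreaRect(c))
w=np.array([onz("top",u,.018)[:2] for u in q]);print("base",r3(q),r3(w))
# column top: bright blue
m=cv2.inRange(h,(100,110,110),(125,255,255));m[:, :375]=0;m[:,415:]=0;m[:140]=0;m[225:]=0
print("blueV",np.unique(h[...,2][146:156,390:408])[[0,-1]])
for r in range(144,218,4):
    i=np.where(m[r])[0]; 
    if len(i):print(r,i.min(),i.max(),end="; ")
m2=m.copy();m2[161:]=0;k=cv2.minAreaRect(np.argwhere(m2)[:,::-1].astype(np.float32));print("\ncol",k,r3(onz("top",k[0],.09)))
print("post",r3(onz("top",(399.1,256.2),.1)),r3(onz("scene",(85+583/2,210+18/2),.1)))
print("tip top",r3(onz("top",(400.2,213),.07)))
print("ring",r3(onz("top",(167.98,255.59),.08)),r3(onz("scene",(350.39,159.4),.08)))
print("stylus top/sc",r3(two((307.1,209.0),(275.2,180.5))[0]),r3(onz("top",(275.2,180.5),.125)),r3(onz("scene",(307.1,210.),.125)))
o=np.zeros((560,800,3),np.uint8);a=cv2.resize(t[165:205,255:300],None,fx=8,fy=8,interpolation=2);o[:320,:360]=a
a=cv2.resize(s[195:285,270:330],None,fx=6,fy=6,interpolation=2);o[:540,400:760]=a;a=cv2.resize(s[145:175,330:370],None,fx=7,fy=7,interpolation=2);o[330:540,:280]=a
cv2.imwrite("pics/c2.png",o)
E
```

```text
top red [0.6038, -0.1908, 0.058] yel [0.5723, -0.2499, 0.058] 0.0669617039375776 yaw -0.026380829654876425
scene red [0.6004, -0.1915, 0.058] yel [0.5684, -0.2509, 0.058] 0.06745461769320461 yaw -0.029683754362616055
base [[343.9678955078125, 152.0218963623047], [440.494384765625, 150.98399353027344], [442.0213928222656, 292.989013671875], [345.4949035644531, 294.0270080566406]] [[0.7277, -0.132], [0.7231, -0.3398], [0.4213, -0.3215], [0.4232, -0.1224]]
blueV [132 179]
148 389 407; 152 389 408; 156 389 407; 160 397 400; 164 397 400; 168 397 400; 172 397 401; 176 397 401; 180 397 401; 184 397 401; 188 397 401; 192 397 401; 196 398 401; 200 398 401; 204 398 401; 208 398 402; 212 399 401; 
col ((398.5, 153.0), (14.0, 19.0), 90.0) [0.7028, -0.2312, 0.09]
post [0.4983, -0.2179, 0.1] [0.7101, 0.1265, 0.1]
tip top [0.5846, -0.2325, 0.07]
ring [0.5105, 0.2342, 0.08] [0.506, 0.236, 0.08]
stylus top/sc [0.6473, 0.0147, 0.1273] [0.6475, 0.0144, 0.125] [0.6475, 0.0154, 0.125]
```

View pics/c2.png

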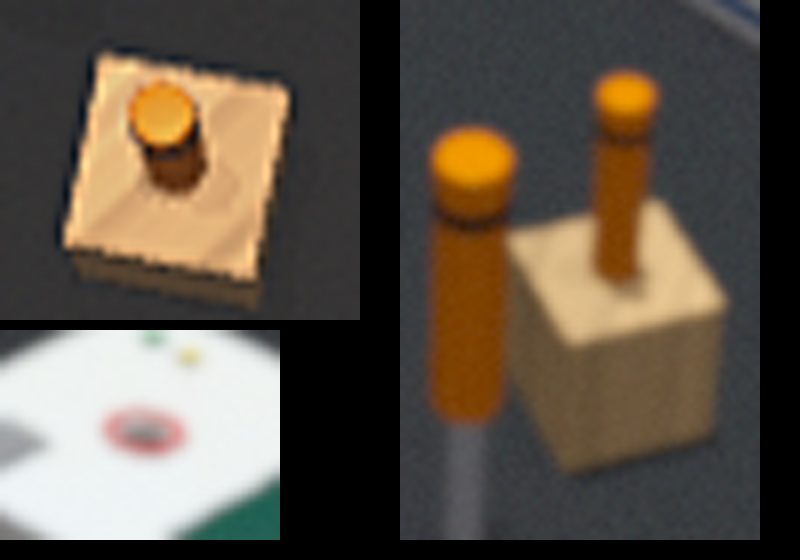

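Two-view fixes agree to about 4 mm: post at about (0.4965, -0.218), opening at about (0.508, 0.235), stylus at about (0.6475, 0.015). The larger styli standing loose are the look-alikes. I'll move above the post first.

Emit:
arm_command(plan=[{"xyz": [-0.424,0,-0.3365],"twist": [0,0.26,0],"grip": 1},{"xyz": [-0.424,0,-0.3365],"twist": [0,0.26,0],"grip": 1},{"xyz": [-0.424,0,-0.3365],"twist": [0,0.26,0],"grip": 1},{"xyz": [-0.424,0,-0.3365],"twist": [0,0.26,0],"grip": 1},{"xyz": [-0.424,0,-0.3365],"twist": [0,0.26,0],"grip": 1},{"xyz": [-0.424,0,-0.3365],"twist": [0,0.26,0],"grip": 1},{"xyz": [-0.424,0,-0.3365],"twist": [0,0.26,0],"grip": 1},{"xyz": [-0.424,0,-0.3365],"twist": [0,0.26,0],"grip": 1},{"xyz": [-0.424,0,-0.3365],"twist": [0,0.26,0],"grip": 1},{"xyz": [-0.424,0,-0.3365],"twist": [0,0.26,0],"grip": 1},{"xyz": [-0.424,0,-0.3365],"twist": [0,0.26,0],"grip": 1},{"xyz": [-0.424,0,-0.3365],"twist": [0,0.26,0],"grip": 1},{"xyz": [-0.424,0,-0.3365],"twist": [0,0.26,0],"grip": 1}])

```text
t: 1.72
tcp_pos: [0.4963, -0.219, 0.2114]
orientation: [-1.571, -0.0, 3.14]
force: [-0.2, -0.5, 0.4]
grip_width: 0.0931
```

```bash
cat >> h.py <<'E'
from scipy.spatial.transform import Rotation as Ro
def st():
    s=bot.state();R=Ro.from_euler("xyz",s["orientation"]).as_matrix();return s,R
def to(X):
    s,R=st();return np.round(R.T@(np.array(X)-s["tcp_pos"]),4).tolist()
E
python3 - <<'E'
from h import *
s,R=st();print(s["t"],np.round(s["tcp_pos"],4),np.round(s["orientation"],3),s["grip_width"],np.round(R,3).tolist(),s["force"])
print(to([.4965,-.218,.075]))
si,t=cv2.imread("pics/scene0.png"),cv2.imread("pics/top0.png")
for a,n in((onz("top",(398.5,160),.088),"arm"),(onz("top",(400.2,212),.088),"arm"),(onz("scene",(151.3,218.8),.1),"post sc"),(onz("scene",(307.4,210.8),.125),"sty"),(onz("top",(274.8,178.7),.125),"sty")):print(n,a.round(4))
o=np.zeros((600,800,3),np.uint8);o[:600,:400]=cv2.resize(si[235:295,140:180],None,fx=10,fy=10,interpolation=2);o[:400,400:]=cv2.resize(t[200:230,385:415],(400,400),interpolation=2)
cv2.imwrite("pics/c3.png",o)
E
```

```text
1.725 [ 0.4963 -0.219   0.2114] [-1.571 -0.     3.14 ] 0.0931113640277107 [[-1.0, -0.0, -0.002], [0.002, -0.0, -1.0], [0.0, -1.0, 0.0]] [-0.17304287 -0.47005183  0.37756354]
[-0.0002, 0.1364, -0.001]
arm [ 0.689  -0.2308  0.088 ]
arm [ 0.5846 -0.228   0.088 ]
post sc [ 0.4958 -0.2172  0.1   ]
sty [0.6496 0.0145 0.125 ]
sty [0.651  0.0151 0.125 ]
```

View pics/c3.png

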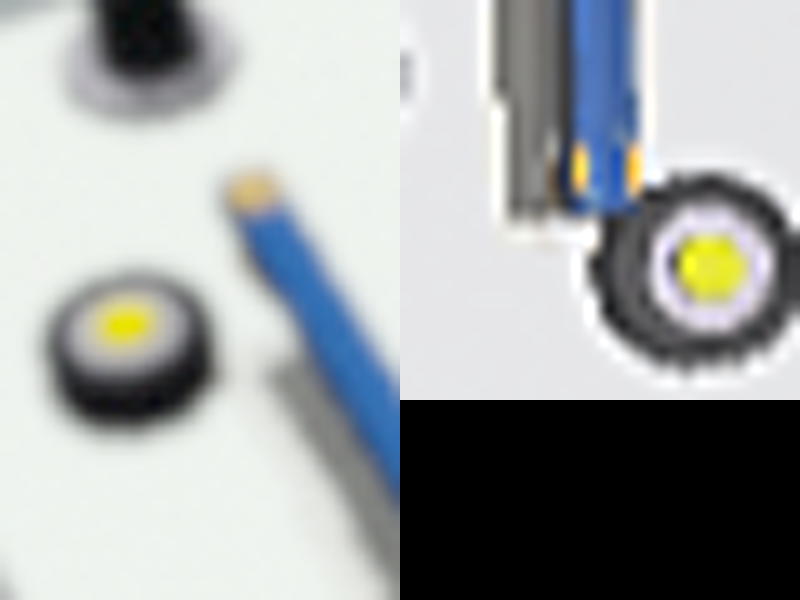

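The gold pointer head is at the arm's end: scene (164.5,253.5), top (400.1,212.3). The yellow dot is left and below it in the scene view. Stage yaw is about -0.028 from both the arm and the dots. I'm descending on the post and gripping it.

Emit:
arm_command(plan=[{"xyz": [-0.0005,0.05,-0.0015],"twist": [0,0.028,0],"grip": 1},{"xyz": [-0.0005,0.1,-0.0015],"twist": [0,0.028,0],"grip": 1},{"xyz": [-0.0005,0.1364,-0.0015],"twist": [0,0.028,0],"grip": 1},{"xyz": [-0.0005,0.1364,-0.0015],"twist": [0,0.028,0],"grip": 1},{"xyz": [-0.0005,0.1364,-0.0015],"twist": [0,0.028,0],"grip": 0},{"xyz": [-0.0005,0.1364,-0.0015],"twist": [0,0.028,0],"grip": 0},{"xyz": [-0.0005,0.1364,-0.0015],"twist": [0,0.028,0],"grip": 0},{"xyz": [-0.0005,0.1364,-0.0015],"twist": [0,0.028,0],"grip": 0},{"xyz": [-0.0005,0.1364,-0.0015],"twist": [0,0.028,0],"grip": 0},{"xyz": [-0.0005,0.1364,-0.0015],"twist": [0,0.028,0],"grip": 0},{"xyz": [-0.0005,0.1364,-0.0015],"twist": [0,0.028,0],"grip": 0},{"xyz": [-0.0005,0.1364,-0.0015],"twist": [0,0.028,0],"grip": 0}], force=30)

```text
t: 3.22
tcp_pos: [0.4972, -0.2168, 0.075]
orientation: [-1.571, -0.0, 3.113]
force: [-0.4, -0.1, -0.1]
grip_width: 0.0186
```

```bash
cat >> h.py <<'E'
def dots(tag,bt=(350,185,440,250),bs=(110,230,230,310)):
    G=dict(top=(400.1,212.25),scene=(164.5,253.5))
    for n,b in(("top",bt),("scene",bs)):
        im=cams.snapshot(n);cv2.imwrite(f"pics/{n}{tag}.png",im)
        tip=onz(n,G[n],.088)
        print(n,"tip",tip.round(4),"tip px",proj(n,[*tip[:2],.062]).round(1))
        for c,k in((RED,"red"),(YEL,"yel")):
            for B in blobs(im,b,c,90,70)[:2]:
                X=onz(n,B[2],.058);print("  ",k,B[0],B[2],X.round(4),"to go",(tip-X)[:2].round(4))
E
python3 - <<'E'
from h import *
s,R=st();print(s["t"],np.round(s["tcp_pos"],4),np.round(s["orientation"],3),s["grip_width"],np.round(s["force"],1),R.round(3).tolist())
dots("1")
E
```

```text
3.225 [ 0.4972 -0.2168  0.075 ] [-1.571 -0.     3.113] 0.01862985751225516 [-0.4 -0.1 -0.1] [[-1.0, -0.0, -0.028], [0.028, -0.0, -1.0], [0.0, -1.0, 0.0]]
top tip [ 0.5841 -0.2278  0.088 ] tip px [396.9 213.8]
   red 20 [377.1, 204.95] [ 0.6038 -0.1897  0.058 ] to go [-0.0197 -0.0381]
scene tip [ 0.5798 -0.2287  0.088 ] tip px [166.4 264.6]
   red 19 [192.11, 264.58] [ 0.5992 -0.1901  0.058 ] to go [-0.0194 -0.0386]
   yel 22 [152.5, 266.36] [ 0.5672 -0.2494  0.058 ] to go [0.0126 0.0207]
```

Both views agree: the carrier needs to move (-19.6, -38.3) mm to bring red under the tip.

Emit:
arm_command(plan=[{"xyz": [0.003,0,0.0065],"twist": [0,0,0],"grip": 0},{"xyz": [0.006,0,0.013],"twist": [0,0,0],"grip": 0},{"xyz": [0.009,0,0.0195],"twist": [0,0,0],"grip": 0},{"xyz": [0.0125,0,0.026],"twist": [0,0,0],"grip": 0},{"xyz": [0.0155,0,0.0325],"twist": [0,0,0],"grip": 0},{"xyz": [0.0185,0,0.0388],"twist": [0,0,0],"grip": 0},{"xyz": [0.0185,0,0.0388],"twist": [0,0,0],"grip": 0},{"xyz": [0.0185,0,0.0388],"twist": [0,0,0],"grip": 0}])

```text
t: 4.32
tcp_pos: [0.4774, -0.2552, 0.075]
orientation: [-1.57, -0.0, 3.113]
force: [-0.7, -1.0, -0.9]
grip_width: 0.0195
```

```bash
python3 - <<'E'
from h import *
s,R=st();print(s["t"],np.round(s["tcp_pos"],4),s["grip_width"],np.round(s["force"],1))
dots("2",(340,185,450,260),(90,230,230,310))
si,t=cv2.imread("pics/scene2.png"),cv2.imread("pics/top2.png")
o=np.zeros((600,800,3),np.uint8);o[:600,:400]=cv2.resize(si[235:295,145:185],None,fx=10,fy=10,interpolation=2);o[:400,400:]=cv2.resize(t[200:230,382:412],(400,400),interpolation=2)
cv2.imwrite("pics/c4.png",o)
E
```

```text
4.325 [ 0.4774 -0.2552  0.075 ] 0.019473191632810593 [-0.7 -1.  -0.9]
top tip [ 0.5841 -0.2278  0.088 ] tip px [396.9 213.8]
   red 6 [395.5, 214.5] [ 0.5832 -0.2258  0.058 ] to go [ 0.0009 -0.002 ]
   yel 15 [427.47, 228.53] [ 0.5529 -0.2881  0.058 ] to go [0.0312 0.0603]
scene tip [ 0.5798 -0.2287  0.088 ] tip px [166.4 264.6]
   red 9 [165.89, 266.56] [ 0.5798 -0.2302  0.058 ] to go [0.     0.0015]
   yel 25 [126.64, 267.8] [ 0.5471 -0.2879  0.058 ] to go [0.0327 0.0593]
```

View pics/c4.png

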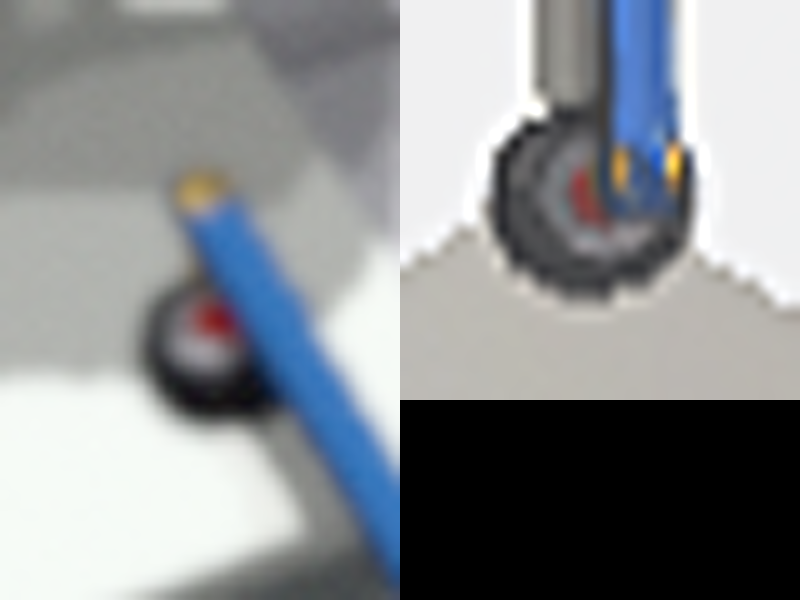

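The red dot sits under the pointer in both views: scene about (166,266), top about (396,214). Yellow's position implies residuals of about 1 mm or less. I'll pause 1.5 s, then slide on by (30, 60) mm in stage axes to bring yellow under the tip.

Emit:
arm_command(plan=[{"xyz": [0,0,0],"twist": [0,0,0],"grip": 0},{"xyz": [0,0,0],"twist": [0,0,0],"grip": 0},{"xyz": [0,0,0],"twist": [0,0,0],"grip": 0},{"xyz": [0,0,0],"twist": [0,0,0],"grip": 0},{"xyz": [0,0,0],"twist": [0,0,0],"grip": 0},{"xyz": [0,0,0],"twist": [0,0,0],"grip": 0},{"xyz": [0,0,0],"twist": [0,0,0],"grip": 0},{"xyz": [0,0,0],"twist": [0,0,0],"grip": 0},{"xyz": [0,0,0],"twist": [0,0,0],"grip": 0},{"xyz": [0,0,0],"twist": [0,0,0],"grip": 0},{"xyz": [0,0,0],"twist": [0,0,0],"grip": 0},{"xyz": [0,0,0],"twist": [0,0,0],"grip": 0},{"xyz": [-0.005,0,-0.01],"twist": [0,0,0],"grip": 0},{"xyz": [-0.01,0,-0.02],"twist": [0,0,0],"grip": 0},{"xyz": [-0.015,0,-0.03],"twist": [0,0,0],"grip": 0},{"xyz": [-0.02,0,-0.04],"twist": [0,0,0],"grip": 0},{"xyz": [-0.025,0,-0.05],"twist": [0,0,0],"grip": 0},{"xyz": [-0.03,0,-0.06],"twist": [0,0,0],"grip": 0},{"xyz": [-0.03,0,-0.06],"twist": [0,0,0],"grip": 0},{"xyz": [-0.03,0,-0.06],"twist": [0,0,0],"grip": 0}])

```text
t: 6.92
tcp_pos: [0.5095, -0.1957, 0.075]
orientation: [-1.571, 0.0, 3.114]
force: [2.1, 0.6, -1.3]
grip_width: 0.0195
```

```bash
python3 - <<'E'
from h import *
s,R=st();print(s["t"],np.round(s["tcp_pos"],4),s["grip_width"],np.round(s["force"],1))
dots("3",(340,175,450,260),(90,230,260,310))
E
```

```text
6.925 [ 0.5095 -0.1957  0.075 ] 0.01947304562423991 [ 2.1  0.6 -1.3]
top tip [ 0.5841 -0.2278  0.088 ] tip px [396.9 213.8]
   red 18 [366.5, 199.22] [ 0.6163 -0.1688  0.058 ] to go [-0.0322 -0.059 ]
scene tip [ 0.5798 -0.2287  0.088 ] tip px [166.4 264.6]
   red 18 [206.22, 264.5] [ 0.6119 -0.1694  0.058 ] to go [-0.0321 -0.0592]
   yel 9 [166.11, 266.67] [ 0.5802 -0.23    0.058 ] to go [-0.0004  0.0013]
   yel 7 [164.29, 253.43] [ 0.5477 -0.2198  0.058 ] to go [ 0.0321 -0.0089]
```

Both views put yellow under the tip to within 1 mm. Next I'll release and rise, and compute where the stylus neighbours stand.

Emit:
arm_command(plan=[{"xyz": [0,0,0],"twist": [0,0,0],"grip": 0.15},{"xyz": [0,0,0],"twist": [0,0,0],"grip": 0.4},{"xyz": [0,0,0],"twist": [0,0,0],"grip": 0.5},{"xyz": [0,0,0],"twist": [0,0,0],"grip": 0.5},{"xyz": [0,0,0],"twist": [0,0,0],"grip": 0.5},{"xyz": [0,-0.03,0],"twist": [0,0,0],"grip": 0.5},{"xyz": [0,-0.08,0],"twist": [0,0,0],"grip": 0.5},{"xyz": [0,-0.14,0],"twist": [0,0,0],"grip": 0.5},{"xyz": [0,-0.175,0],"twist": [0,0,0],"grip": 0.5},{"xyz": [0,-0.175,0],"twist": [0,0,0],"grip": 0.5},{"xyz": [0,-0.175,0],"twist": [0,0,0],"grip": 0.5}])

```text
t: 8.4
tcp_pos: [0.5091, -0.1958, 0.249]
orientation: [-1.571, -0.001, 3.113]
force: [-0.3, -0.4, -0.8]
grip_width: 0.0463
```

```bash
python3 - <<'E'
from h import *
s,R=st();print(s["t"],np.round(s["tcp_pos"],4),s["grip_width"],np.round(s["force"],1))
dots("4",(340,175,450,260),(90,230,260,310))
t=cv2.imread("pics/top0.png");c=cv2.imread("pics/scene0.png")
print("top",blobs(t,(235,130,260,165),ORA,200,180),blobs(t,(305,145,325,180),ORA,200,180))
print("sc",blobs(c,(270,212,292,240),ORA,200,200),blobs(c,(348,200,368,225),ORA,200,200))
print("drop red",blobs(t,(280,230,302,258),RED,150,90),blobs(c,(250,195,270,215),RED,150,90))
for a,b in(((282.2,222.5),(314.5,157)),((358.2,208.5),(244.5,142)),((259,204),(291.5,243.5)),((375,243),(260,103))):
    X,e=two(a,b);print(X.round(4),round(e,4))
print("to",to([.65,.0148,.25]))
E
```

```text
8.4 [ 0.5091 -0.1958  0.249 ] 0.0462637415639867 [-0.3 -0.4 -0.8]
top tip [ 0.5841 -0.2278  0.088 ] tip px [396.9 213.8]
   red 19 [366.84, 199.16] [ 0.6164 -0.1695  0.058 ] to go [-0.0323 -0.0583]
scene tip [ 0.5798 -0.2287  0.088 ] tip px [166.4 264.6]
   red 19 [206.11, 264.58] [ 0.612  -0.1697  0.058 ] to go [-0.0322 -0.059 ]
   yel 11 [165.73, 266.82] [ 0.5802 -0.2307  0.058 ] to go [-0.0004  0.002 ]
top [(71, [239, 135, 11, 11], [243.66, 139.56])] [(54, [310, 152, 10, 10], [314.52, 155.2])]
sc [(73, [276, 217, 12, 8], [281.7, 220.74])] [(55, [353, 204, 11, 7], [358.33, 206.6])]
drop red [(22, [289, 241, 5, 5], [291.09, 243.09])] [(48, [256, 199, 6, 9], [258.4, 202.75])]
[ 0.6832 -0.0608  0.1551] 0.0006
[0.7172 0.0693 0.1525] 0.0005
[ 0.5289 -0.0129  0.0721] 0.0002
[0.7942 0.0394 0.1478] 0.0005
to [-0.135, -0.0016, -0.2144]
```

The carrier stayed put after release. The neighbours reach 155 mm, so I'll grip the handle 100 mm from the tip, which puts the gripper body at 170 mm, clear of them.

Emit:
arm_command(plan=[{"xyz": [-0.135,0,-0.2144],"twist": [0,0,0],"grip": 0.5},{"xyz": [-0.135,0,-0.2144],"twist": [0,0,0],"grip": 0.5},{"xyz": [-0.135,0,-0.2144],"twist": [0,0,0],"grip": 0.5},{"xyz": [-0.135,0,-0.2144],"twist": [0,0,0],"grip": 0.5},{"xyz": [-0.135,0,-0.2144],"twist": [0,0,0],"grip": 0.5},{"xyz": [-0.135,0,-0.2144],"twist": [0,0,0],"grip": 0.5},{"xyz": [-0.135,0,-0.2144],"twist": [0,0,0],"grip": 0.5},{"xyz": [-0.135,0,-0.2144],"twist": [0,0,0],"grip": 0.5}])

```text
t: 9.5
tcp_pos: [0.6499, 0.0136, 0.2503]
orientation: [-1.571, 0.0, 3.112]
force: [-0.6, -0.5, -0.9]
grip_width: 0.0466
```

```bash
python3 - <<'E'
from h import *
s,R=st();print(s["t"],np.round(s["tcp_pos"],4),s["grip_width"],np.round(s["force"],1))
a,b=cams.snapshot("scene"),cams.snapshot("top")
o=np.zeros((600,800,3),np.uint8);o[:600,:400]=cv2.resize(a[120:300,240:360],None,fx=10/3,fy=10/3,interpolation=2);o[:400,400:]=cv2.resize(b[110:210,225:325],(400,400),interpolation=2)
cv2.imwrite("pics/c5.png",o)
print("to",to([.65,.0148,.1]))
E
```

```text
9.5 [0.6499 0.0136 0.2503] 0.046573441002504566 [-0.6 -0.5 -0.9]
to [0.0002, 0.1503, -0.0009]
```

View pics/c5.png

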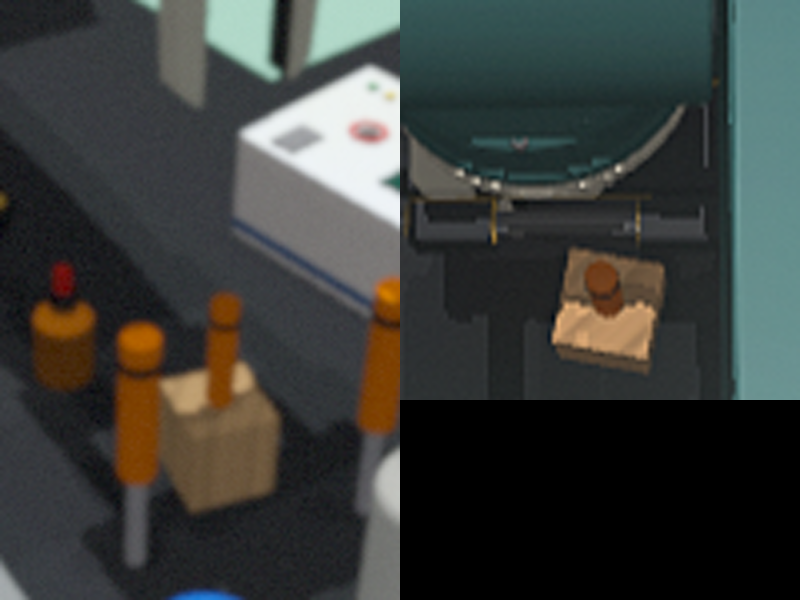

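The fingers straddle the stylus, which is at top (276,180), with the look-alikes outside them. I'm descending and gripping, then I'll lift after checking the width.

Emit:
arm_command(plan=[{"xyz": [0,0.05,-0.001],"twist": [0,0,0],"grip": 0.5},{"xyz": [0,0.1,-0.001],"twist": [0,0,0],"grip": 0.5},{"xyz": [0,0.13,-0.001],"twist": [0,0,0],"grip": 0.5},{"xyz": [0,0.15,-0.001],"twist": [0,0,0],"grip": 0.5},{"xyz": [0,0.15,-0.001],"twist": [0,0,0],"grip": 0.5},{"xyz": [0,0.15,-0.001],"twist": [0,0,0],"grip": 0},{"xyz": [0,0.15,-0.001],"twist": [0,0,0],"grip": 0},{"xyz": [0,0.15,-0.001],"twist": [0,0,0],"grip": 0},{"xyz": [0,0.15,-0.001],"twist": [0,0,0],"grip": 0},{"xyz": [0,0.15,-0.001],"twist": [0,0,0],"grip": 0},{"xyz": [0,0.15,-0.001],"twist": [0,0,0],"grip": 0}], force=40)

```text
t: 10.98
tcp_pos: [0.6505, 0.0156, 0.1005]
orientation: [-1.571, 0.001, 3.113]
force: [0.7, -0.3, 5.7]
grip_width: 0.0149
```

Emit:
arm_command(plan=[{"xyz": [0,-0.015,0],"twist": [0,0,0],"grip": 0},{"xyz": [0,-0.035,0],"twist": [0,0,0],"grip": 0},{"xyz": [0,-0.055,0],"twist": [0,0,0],"grip": 0},{"xyz": [0,-0.08,0],"twist": [0,0,0],"grip": 0},{"xyz": [0,-0.12,0],"twist": [0,0,0],"grip": 0},{"xyz": [0,-0.15,0],"twist": [0,0,0],"grip": 0},{"xyz": [0,-0.15,0],"twist": [0,0,0],"grip": 0}])

```text
t: 11.85
tcp_pos: [0.651, 0.0157, 0.254]
orientation: [-1.571, 0.005, 3.113]
force: [-0.0, -0.6, -0.8]
grip_width: 0.0144
```

```bash
python3 - <<'E'
from h import *
s,R=st();print(s["t"],np.round(s["tcp_pos"],4),s["grip_width"],np.round(s["force"],1))
print("to",to([.508,.235,.25]),R.round(3).tolist())
b=cams.snapshot("top");print(blobs(b,(140,230,200,280),RED,90,70))
E
```

```text
11.85 [0.651  0.0157 0.254 ] 0.014440344571281965 [-0.  -0.6 -0.8]
to [0.1492, 0.0033, -0.2152] [[-1.0, 0.005, -0.028], [0.028, -0.0, -1.0], [-0.005, -1.0, -0.0]]
[]
```

The stylus is held at a width of 14.4 mm. Next I'll go over the opening.

Emit:
arm_command(plan=[{"xyz": [0.149,0,-0.215],"twist": [0,0,0],"grip": 0},{"xyz": [0.149,0,-0.215],"twist": [0,0,0],"grip": 0},{"xyz": [0.149,0,-0.215],"twist": [0,0,0],"grip": 0},{"xyz": [0.149,0,-0.215],"twist": [0,0,0],"grip": 0},{"xyz": [0.149,0,-0.215],"twist": [0,0,0],"grip": 0},{"xyz": [0.149,0,-0.215],"twist": [0,0,0],"grip": 0},{"xyz": [0.149,0,-0.215],"twist": [0,0,0],"grip": 0},{"xyz": [0.149,0.03,-0.215],"twist": [0,0,0],"grip": 0},{"xyz": [0.149,0.055,-0.215],"twist": [0,0,0],"grip": 0},{"xyz": [0.149,0.055,-0.215],"twist": [0,0,0],"grip": 0},{"xyz": [0.149,0.055,-0.215],"twist": [0,0,0],"grip": 0}])

```text
t: 13.28
tcp_pos: [0.5081, 0.2342, 0.1961]
orientation: [-1.571, 0.001, 3.112]
force: [0.3, 0.6, 0.4]
grip_width: 0.0152
```

```bash
python3 - <<'E'
from h import *
s,R=st();print(s["t"],np.round(s["tcp_pos"],4),s["grip_width"],np.round(s["force"],1),np.round(s["orientation"],3))
a,b=cams.snapshot("scene"),cams.snapshot("top");cv2.imwrite("pics/scene6.png",a);cv2.imwrite("pics/top6.png",b)
X=s["tcp_pos"];print("exp tip",proj("scene",[X[0],X[1],X[2]-.0955]).round(1),proj("top",[X[0],X[1],X[2]-.0955]).round(1))
print(blobs(a,(320,130,385,185),RED,60,70))
o=np.zeros((600,800,3),np.uint8);o[:600,:400]=cv2.resize(a[90:180,320:380],(400,600),interpolation=2);o[:400,400:]=cv2.resize(b[205:305,120:220],(400,400),interpolation=2)
cv2.imwrite("pics/c6.png",o)
E
```

```text
13.275 [0.5081 0.2342 0.1961] 0.015220693037234622 [0.3 0.6 0.4] [-1.571e+00  1.000e-03  3.112e+00]
exp tip [351.4 152. ] [164.7 256.7]
[(25, [345, 157, 12, 6], [351.16, 160.08])]
```

View pics/c6.png

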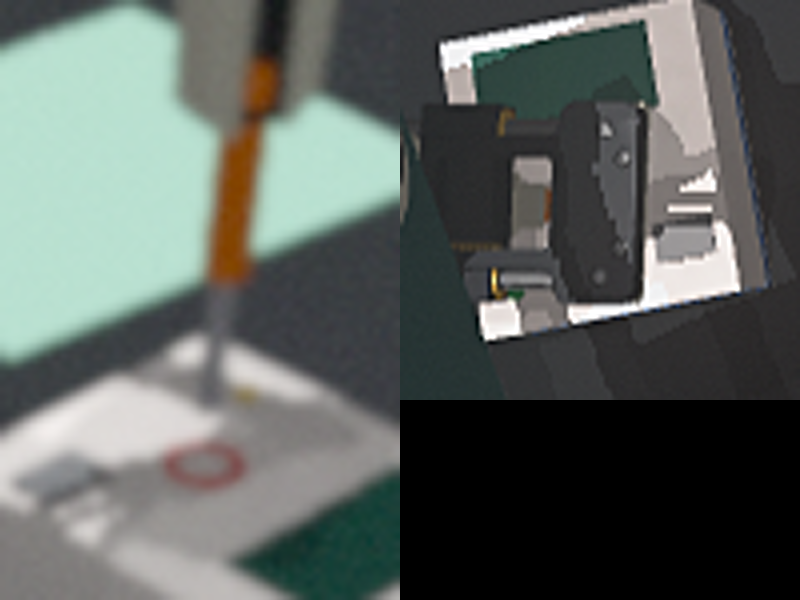

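In the scene crop, the stylus tip ends at about (212,402), px (351.4,150), and the ring centre is at (205,466), px (350.4,159.5). The top view is blocked by the wrist.

```bash
python3 - <<'E'
from h import *
f=lambda x,y:(320+(x+.5)/6.6667-.5,90+(y+.5)/6.6667-.5)
z=.1961-.0955
T=onz("scene",f(212,401),z);Rg=onz("scene",f(205,466),.08);R2=onz("scene",(350.39,159.4),.08)
print("tip",T.round(4),"ring",Rg.round(4),R2.round(4),"go",(Rg-T).round(4))
a,b=proj("scene",[*T[:2],z]),proj("scene",[*T[:2],z+.05+.05]);print("vertical slope",(b-a)[0]/(b-a)[1],"obs",(250-212)/(120-401))
print(proj("scene",[*T[:2],z+.05]),f(231,282))
E
```

```text
tip [0.5006 0.2404 0.1006] ring [0.5061 0.2356 0.08  ] [0.506 0.236 0.08 ] go [ 0.0055 -0.0047 -0.0206]
vertical slope -0.12235026424159985 obs -0.13523131672597866
[353.84986377 129.49570175] (354.22482637586813, 131.87478812605937)
```

The scene view alone confuses height with position here. A quarter turn of the wrist should open the top camera's line of sight to the tip.

```bash
python3 -c "
from h import *
print(np.round(bot.state()['joint_pos'],2))"
```

```text
[ 0.39 -0.13  1.71  0.    1.56  1.99]
```

Emit:
arm_command(plan=[{"xyz": [0,0,0],"twist": [0,-0.18,0],"grip": 0},{"xyz": [0,0,0],"twist": [0,-0.36,0],"grip": 0},{"xyz": [0,0,0],"twist": [0,-0.54,0],"grip": 0},{"xyz": [0,0,0],"twist": [0,-0.72,0],"grip": 0},{"xyz": [0,0,0],"twist": [0,-0.9,0],"grip": 0},{"xyz": [0,0,0],"twist": [0,-1.08,0],"grip": 0},{"xyz": [0,0,0],"twist": [0,-1.26,0],"grip": 0},{"xyz": [0,0,0],"twist": [0,-1.44,0],"grip": 0},{"xyz": [0,0,0],"twist": [0,-1.57,0],"grip": 0},{"xyz": [0,0,0],"twist": [0,-1.57,0],"grip": 0},{"xyz": [0,0,0],"twist": [0,-1.57,0],"grip": 0}])

```text
t: 14.75
tcp_pos: [0.5076, 0.2348, 0.1955]
orientation: [-1.57, 0.0, -1.603]
force: [0.1, -0.6, -1.9]
grip_width: 0.0152
```

```bash
python3 - <<'E'
from h import *
s,R=st();print(s["t"],np.round(s["tcp_pos"],4),s["grip_width"],np.round(s["force"],1),np.round(s["orientation"],3))
a,b=cams.snapshot("scene"),cams.snapshot("top");cv2.imwrite("pics/scene7.png",a);cv2.imwrite("pics/top7.png",b)
X=s["tcp_pos"];print("exp tip",proj("scene",[X[0],X[1],X[2]-.0955]).round(1),proj("top",[X[0],X[1],X[2]-.0955]).round(1))
print(blobs(a,(320,130,385,185),RED,60,70),blobs(b,(140,230,200,280),RED,90,60))
o=np.zeros((600,800,3),np.uint8);o[:600,:400]=cv2.resize(a[110:170,330:370],(400,600),interpolation=2);o[:400,400:]=cv2.resize(b[230:280,143:193],(400,400),interpolation=2)
cv2.imwrite("pics/c7.png",o)
E
```

```text
14.75 [0.5076 0.2348 0.1955] 0.015164334635323093 [ 0.1 -0.6 -1.9] [-1.57   0.    -1.603]
exp tip [351.4 152.1] [164.5 256.9]
[(37, [345, 156, 12, 7], [350.46, 159.3])] [(52, [162, 250, 13, 13], [168.71, 255.63])]
```

View pics/c7.png

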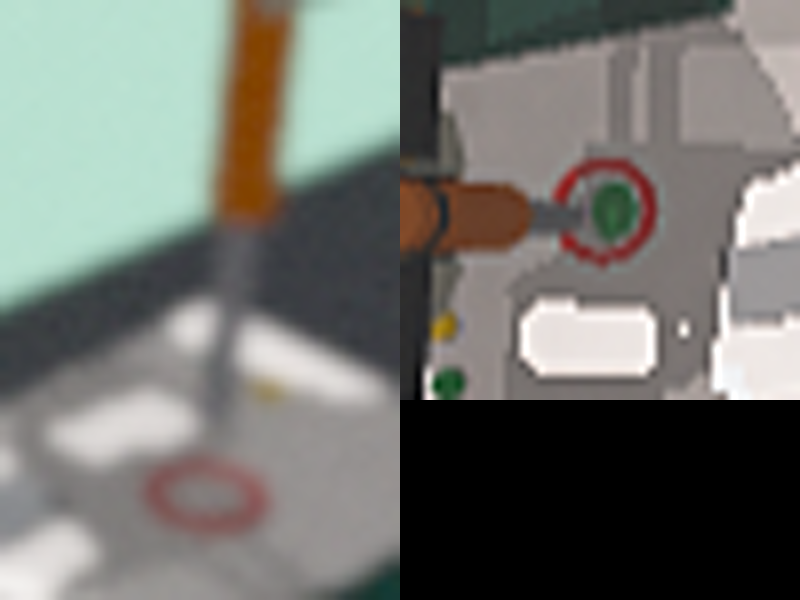

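Now both views agree with the commanded tip: top expects (164.5,256.9) and shows about (164.4,256.5); scene expects (351.4,152.1) and shows about (351,151.5). The ring is at top (168.2,255.7), so I'll shift +1.5 mm in x and -0.6 mm in y, then go down into the opening.

Emit:
arm_command(plan=[{"xyz": [0.0006,0.0,0.0015],"twist": [0,0,0],"grip": 0},{"xyz": [0.0006,0.008,0.0015],"twist": [0,0,0],"grip": 0},{"xyz": [0.0006,0.016,0.0015],"twist": [0,0,0],"grip": 0},{"xyz": [0.0006,0.023,0.0015],"twist": [0,0,0],"grip": 0},{"xyz": [0.0006,0.03,0.0015],"twist": [0,0,0],"grip": 0},{"xyz": [0.0006,0.036,0.0015],"twist": [0,0,0],"grip": 0},{"xyz": [0.0006,0.036,0.0015],"twist": [0,0,0],"grip": 0},{"xyz": [0.0006,0.036,0.0015],"twist": [0,0,0],"grip": 0}], force=55)

```text
t: 15.85
tcp_pos: [0.509, 0.2342, 0.1593]
orientation: [-1.571, 0.0, -1.6]
force: [0.3, 0.0, -1.1]
grip_width: 0.0145
```

```bash
python3 - <<'E'
from h import *
s,R=st();print(s["t"],np.round(s["tcp_pos"],4),s["grip_width"],np.round(s["force"],1),np.round(s["moment"],2))
a,b=cams.snapshot("scene"),cams.snapshot("top")
o=np.zeros((600,800,3),np.uint8);o[:600,:400]=cv2.resize(a[120:180,330:370],(400,600),interpolation=2);o[:400,400:]=cv2.resize(b[230:280,143:193],(400,400),interpolation=2)
cv2.imwrite("pics/c8.png",o)
E
```

```text
15.85 [0.509  0.2342 0.1593] 0.014513718346849348 [ 0.3  0.  -1.1] [-0.04 -0.11  0.  ]
```

View pics/c8.png

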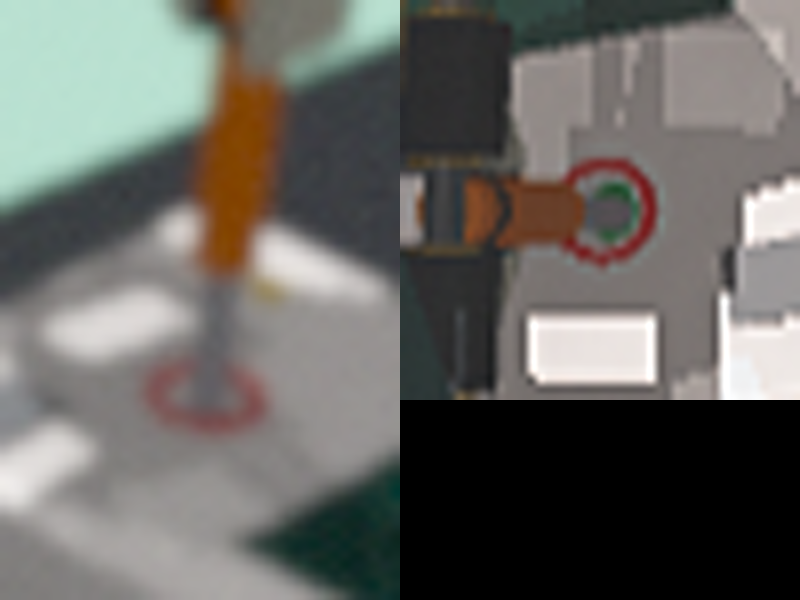

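The tip is inside the red ring and well centred, with the button's green crescent visible around it. No contact force yet. Next is the press, in steps.

Emit:
arm_command(plan=[{"xyz": [0,0.003,0],"twist": [0,0,0],"grip": 0},{"xyz": [0,0.006,0],"twist": [0,0,0],"grip": 0},{"xyz": [0,0.008,0],"twist": [0,0,0],"grip": 0},{"xyz": [0,0.01,0],"twist": [0,0,0],"grip": 0},{"xyz": [0,0.01,0],"twist": [0,0,0],"grip": 0},{"xyz": [0,0.01,0],"twist": [0,0,0],"grip": 0}])

```text
t: 16.7
tcp_pos: [0.509, 0.2342, 0.1493]
orientation: [-1.571, 0.0, -1.6]
force: [-0.1, 0.0, 5.2]
grip_width: 0.0149
```

Emit:
arm_command(plan=[{"xyz": [0,0.001,0],"twist": [0,0,0],"grip": 0},{"xyz": [0,0.002,0],"twist": [0,0,0],"grip": 0},{"xyz": [0,0.002,0],"twist": [0,0,0],"grip": 0},{"xyz": [0,0.002,0],"twist": [0,0,0],"grip": 0}])

```text
t: 17.2
tcp_pos: [0.5091, 0.2342, 0.1474]
orientation: [-1.57, 0.0, -1.6]
force: [-0.6, 0.4, 7.1]
grip_width: 0.0147
```

Emit:
arm_command(plan=[{"xyz": [0,0.0005,0],"twist": [0,0,0],"grip": 0},{"xyz": [0,0.001,0],"twist": [0,0,0],"grip": 0},{"xyz": [0,0.001,0],"twist": [0,0,0],"grip": 0},{"xyz": [0,0.001,0],"twist": [0,0,0],"grip": 0}])

```text
t: 17.7
tcp_pos: [0.5094, 0.2343, 0.1472]
orientation: [-1.569, 0.001, -1.6]
force: [-1.1, -0.3, 12.8]
grip_width: 0.0147
```

The force jumped from 7 to 12.8 N with almost no further travel, so the button is on its stop (tip at about 51.7 mm, against 52 mm expected). I'll check that it holds steady and that the stage and bystanders haven't moved.

Emit:
arm_command(plan=[{"xyz": [0,0,0],"twist": [0,0,0],"grip": 0},{"xyz": [0,0,0],"twist": [0,0,0],"grip": 0},{"xyz": [0,0,0],"twist": [0,0,0],"grip": 0},{"xyz": [0,0,0],"twist": [0,0,0],"grip": 0},{"xyz": [0,0,0],"twist": [0,0,0],"grip": 0},{"xyz": [0,0,0],"twist": [0,0,0],"grip": 0},{"xyz": [0,0,0],"twist": [0,0,0],"grip": 0},{"xyz": [0,0,0],"twist": [0,0,0],"grip": 0}])

```text
t: 18.7
tcp_pos: [0.5094, 0.2343, 0.1472]
orientation: [-1.569, 0.001, -1.6]
force: [-0.2, 0.6, 13.2]
grip_width: 0.0146
```

```bash
python3 - <<'E'
from h import *
s,R=st();print(s["t"],np.round(s["tcp_pos"],4),s["grip_width"],np.round(s["force"],1))
dots("9",(340,175,450,260),(90,230,260,310))
t=cv2.imread("pics/top9.png");c=cv2.imread("pics/scene9.png")
print("top",blobs(t,(235,130,260,165),ORA,200,180),blobs(t,(305,145,325,180),ORA,200,180))
print("sc",blobs(c,(270,212,292,240),ORA,200,200),blobs(c,(348,200,368,225),ORA,200,200))
print("drop red",blobs(t,(280,230,302,258),RED,150,90),blobs(c,(250,195,270,215),RED,150,90))
E
```

```text
18.7 [0.5094 0.2343 0.1472] 0.01455182113649819 [-0.2  0.6 13.2]
top tip [ 0.5841 -0.2278  0.088 ] tip px [396.9 213.8]
   red 18 [366.83, 199.28] [ 0.6161 -0.1695  0.058 ] to go [-0.032  -0.0584]
scene tip [ 0.5798 -0.2287  0.088 ] tip px [166.4 264.6]
   red 15 [206.33, 264.73] [ 0.6126 -0.1695  0.058 ] to go [-0.0327 -0.0591]
   yel 9 [166.11, 266.67] [ 0.5802 -0.23    0.058 ] to go [-0.0004  0.0013]
top [(62, [239, 135, 10, 11], [243.16, 139.52])] [(32, [310, 152, 10, 4], [314.47, 153.72])]
sc [(79, [276, 217, 12, 9], [281.57, 220.92])] [(60, [353, 204, 11, 7], [358.42, 206.85])]
drop red [(22, [289, 241, 5, 5], [291.09, 243.09])] [(47, [256, 199, 6, 9], [258.23, 202.79])]
```

All steady, so I'm handing in.

```bash
python3 -c "
from plant import ticket
print(ticket.sign_off())"
```

```text
the job is handed in; nothing more can be done
None
```

The job is done and handed in at 18.7 s; the sign-off gave no verdict.

**What I did:** I gripped the post and slid the carrier until the red dot was under the pointer tip, and paused there about 1.5 s. I then slid it on by (30, 60) mm in stage axes to bring the yellow dot under the tip, and let go. I took the stylus out of its stand and lowered its tip through the red-ringed opening. I ended gripping the stylus with the button pressed down.

**Last checks:**
- **Yellow dot:** both views put it within about 1 mm of the pointer tip. The direct scene reading said 1.3 mm, but the dot was partly hidden by the pointer arm. In the top view I inferred it from the red dot.
- **Button:** the force jumped from 7 to 13 N with almost no further travel, so it is on its stop. It held steady at 13 N for the last second.
- **Other things on the bench:** the two look-alike styli and the dropper bottle had not moved. I did not re-measure the others, but the arm did not go near them.

**Disagreements:** the two cameras differed by about 4 mm in x. For the dots I compared positions within the same picture. For the opening I averaged the two views, then aimed from the stylus tip and ring seen together in each. One earlier scene reading put the tip about 8 mm off. Turning the wrist gave the top camera a clear view, and both views then agreed with the commanded tip to about 1–2 mm.

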